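# Draw the heating block out of a dry-block heater with its screw-in lifter

## Task

Take the red T-handled lifter from its blue stand, put its lugged foot into the slotted hole of the aluminium block in the grey dry-block heater, screw it in clockwise (seen from above) a quarter turn until it stops, and draw the block straight up out of the heater's well with it. Carry the block to the empty steel tray and set it down gently so that it lies flat on the tray's floor, leaving the lifter screwed into it. Do not shift or knock over the other things on the bench.

Things in the scene. Friction and masses are not known exactly. Their poses are not given: they have to be found in the camera images.
- lifter_handle (a point): centre of the lifter's red grip bar (lifter: loose, 160 g, 119 mm tall, rod along z). The bar is 80 mm along y, 14 mm thick along x, 24 mm high: pinch it across its thickness, from above. The lifter looks the same after half a turn. At the start it stands upright, hanging by its collar in the stand
- lifter_tip (a point): tip of the lifter's 6 mm pilot cone, 107 mm below lifter_handle, same axes. The foot above the cone is a steel cross-bar (two lugs) parallel to the grip bar: 36 mm along y, 10 mm along x, its top 14 mm above the tip. Then 13 mm of bare 12 mm rod, then a dark collar, 52 mm across, its underside 27 mm above the tip
- stand: blue block 85 x 85 x 45 mm, fixed, with a round hole 42 mm across in which the lifter's foot hangs while the collar rests on its top; origin under its centre. Lift the lifter straight up at least 30 mm to clear it
- heater: grey dry-block heater, fixed, 230 mm along its x, 160 mm along y, deck 80 mm above the bench, sloping control panel towards -x; origin on the bench, 35 mm towards -x from below the well's centre
- well_mouth (a point): centre of the heater's rectangular well at deck height (80 mm above the bench); z up, axes as the heater. The well is 70 mm (x) by 116 mm (y), 57 mm deep; the block in it has 3 mm play all round and cannot turn
- block: aluminium block in the heater's well, loose, about 0.45 kg (varies 0.8 to 1.3 times), 64 mm along x, 110 mm along y, 55 mm high, axes as the heater's at the start; origin under its centre. Its top starts 2 mm below the deck, so it cannot be gripped
- block_hole (a point): centre of the slotted hole in the block's top face, 55 mm above its origin, same axes. Slot 42 mm (y) by 15 mm (x), roof 10 mm thick over a 44 mm square chamber. The foot goes in with lugs along y, till the collar rests on the block (handle 80 mm above); it then turns clockwise only, freely and without advancing, to stops at a quarter turn; the roof then hangs on the lugs with 3 mm play
- tray: steel tray, fixed, empty, 180 mm along x, 220 mm along y, rim 22 mm high, walls 4 mm, floor 4 mm thick; origin on the bench under its centre
- spare_block: dark spare heating block, plain, 64 x 110 x 55 mm, loose bystander; origin under its centre
- amber_bottle: amber glass reagent bottle, 72 mm across, 150 mm tall, loose bystander; origin under its centre
- soap_bottle: green soap bottle, 60 mm across, 150 mm tall, loose bystander; origin under its centre
- white_jar: white jar with blue cap, 70 mm across, 75 mm tall, loose bystander; origin under its centre
- slide_box: yellow slide box, 78 x 133 x 35 mm, loose bystander; origin under its centre
- tip_box: blue pipette-tip box with clear lid, 88 x 123 x 60 mm, loose bystander; origin under its centre
- beaker: glass beaker, 80 mm across, 90 mm tall, loose bystander; origin under its centre

How it is judged (in metres and radians):
On the way, in this order (a step that is already met when the one before it is completed fails the run):
1. the lifter's foot is in the block's hole and turned at least 50 degrees, while the block is still in the heater (x of lifter_tip in the frame of block_hole between -0.008 and 0.008 m and y of lifter_tip in the frame of block_hole between -0.008 and 0.008 m and z of lifter_tip in the frame of block_hole between -0.034 and -0.017 m and angle between the y axis of lifter_tip and the y axis of block_hole, either way round above 0.9 rad and z of block_hole in the frame of well_mouth below 0.02 m), for 0.1 s.
2. the block, hanging upright from the screwed-in lifter, is drawn straight up until its underside is clear of the deck, less than 25 mm off the well's axis (x of lifter_tip in the frame of block_hole between -0.008 and 0.008 m and y of lifter_tip in the frame of block_hole between -0.008 and 0.008 m and z of lifter_tip in the frame of block_hole between -0.034 and -0.017 m and angle between the y axis of lifter_tip and the y axis of block_hole, either way round above 0.9 rad and z of block_hole in the frame of well_mouth above 0.056 m and x of block_hole in the frame of well_mouth between -0.025 and 0.025 m and y of block_hole in the frame of well_mouth between -0.025 and 0.025 m and angle between block_hole's own z axis and vertical below 0.2 rad), for 0.05 s.
At the end, for the whole second after the job is handed in: the block lies flat (within 3 degrees) on the tray's floor (within 2.5 mm), inside the tray's rim, with the lifter standing in its hole, tip 17 to 34 mm below the block's top and within 8 mm of the hole's axis, still turned at least 50 degrees from the slot (z of block_hole in the frame of tray between 0.055 and 0.0615 m and x of block_hole in the frame of tray between -0.06 and 0.06 m and y of block_hole in the frame of tray between -0.08 and 0.08 m and angle between block_hole's own z axis and vertical below 0.05 rad and x of lifter_tip in the frame of block_hole between -0.008 and 0.008 m and y of lifter_tip in the frame of block_hole between -0.008 and 0.008 m and z of lifter_tip in the frame of block_hole between -0.034 and -0.017 m and angle between the y axis of lifter_tip and the y axis of block_hole, either way round above 0.9 rad and angle between lifter_tip's own z axis and vertical below 0.2 rad); the robot touches nothing.
It fails at once if the block is dropped: faster than 0.45 m/s within 50 mm of the tray's floor (horizontal distance between block_hole and tray below 0.13 m and height (world z) of block_hole below 0.109 m and linear speed of block above 0.45 m/s).
It fails at once if another thing on the bench is shifted by more than 30 mm or tipped over (distance of any of spare_block, amber_bottle, soap_bottle, white_jar, slide_box, tip_box, beaker from where it was at the start of the episode above 0.03 m or angle between any of spare_block, amber_bottle, soap_bottle, white_jar, slide_box, tip_box, beaker's own z axis and vertical above 0.5 rad).
It also fails if it takes over 58 s, if anything falls off the work surface, if the arm or the gripper's body presses on something with over 40 N, if the wrist force passes 120 N, or if a joint passes its speed limit or range.

## Robot

A 6-joint arm with a two-finger parallel gripper is mounted at the origin on the work surface. World frame = base frame: x ahead of the robot, y to its left, z up, the work surface at z = 0. Lengths are in m, angles in degrees, forces in N, time in s.
With the tool pointing down it reaches from about 0.35 to 0.875 m from the base axis. Payload 4.2 kg.
Tool frame: the origin (TCP) lies at the very end of the fingers, on their centre line; the grasp point (between the pads) lies 19 mm behind it (r.hold_point_z is the distance from the TCP to the grasp point, in m); z points along the fingers, y is the direction in which the jaws open and shut (so a half turn about z gives the same grasp; the last joint's range is limited). The gripper opens to 87 mm and grips with 3 to 60 N. Pads are 19 mm wide; open, the fingers measure 117 mm over their backs; the gripper's body (75 mm by 190 mm) begins 51 mm behind the grasp point.
Start: joints at [87.468, 22.042, 0.453, 0, -68.411, -14.817], TCP at [0.186, 0.597, 0.223] pointing down, gripper open.
Joint ranges: [-179.83, 179.83], [-69.29, 118.12], [-61.27, 80.66], [-181.25, 117.63], [-171.15, -9.14], [-177.46, 177.46]. Speed limits (degrees/s): [159.86, 159.86, 180, 180, 180, 180].

## Interface

Orientations are given as a 3x3 rotation matrix whose columns are the frame's x, y, z axes.
In Python, from station import r, cams, ticket gives the robot as it stands.
- The arm moves only by the tool drive_tool, never from a script. Its argument "deltas" is a list of rows, each an object of numbers: "dx", "dy", "dz": the shift along the tool's x, y, z in m; "wx", "wy", "wz": the turn, a rotation vector about the tool's x, y, z in degrees. A call has 1 to 20 rows; each row is the pose to reach, as a shift and turn from the pose commanded when the call began, along the tool's axes at that moment; what a row does not reach only later rows make up. A row lasts 1/10 s, in which the tool goes at most 50 mm and 8.59 degrees, less where a joint would pass 70% of its speed; a pose out of reach is approached as far as the arm can. A call with a gripper value outside its range is refused whole. "gripper" is the opening, from 0 (shut) to 1 (fully open), set as the call begins (left out, the last holds). The fingers move at their own pace and stop on an object; the grip force is fixed at half the most. Time passes only in rows, so rows that repeat a pose let the fingers close. It gives the time, the measured TCP pose, the force and the opening at its end, in the units of the state.
- r.sense(): the state, without advancing time (a new reading comes with each control period).
- cams.capture(name): name is "scene" or "top" or "wrist"; returns the picture (420x560x3 uint8, red, green, blue); there is no depth.
- cams.camera_model(name): a dict with "intrinsics" (3x3 intrinsics, pixels), "extrinsics" (4x4, takes a point from world to camera coordinates); the wrist camera has in their place "T_tool_cam" (4x4, takes a point from camera to tool coordinates, whose origin is the TCP and whose axes are the flange's). Camera axes: x right, y down, z forward; pixel columns grow to the right and rows downward; lengths in m; the calibration is good to about 2 mm. A picture is of the moment at which its call begins: read the wrist's pose just before it. camera_model takes no time and is no camera call.
- ticket.finish_job(): hands the job in, once; it reports no verdict.
The state is a dict: "time_s": time; "joints": joint angles; "joint_velocities": joint speeds; "effort": joint torques, N m; "tcp_pos": TCP position; "ee_rot": TCP orientation; "wrist_force": force on the tool from outside, world axes, zero at the start; "moment": the same for the moment, N m; "gripper_width": opening from 0.0 (shut) to 1.0 (fully open).
Only numpy, scipy, OpenCV 4.12 (cv2) and the standard library are available. Lean on these libraries where they do the work, as an engineer would, in place of code of your own. Each camera call takes 0.05 s, during which the arm holds its last target.

## Working session

There is one attempt and no reset: what is moved stays moved. The work goes in short steps, Python scripts to look and compute and a tool call to move; the robot and the scene stay as the last step left them, time stands still between calls to the robot, and variables do not carry over. Pictures are saved under pics/ and viewed, and the job is handed in when it is done.

Besides the shell and the picture viewer there is one more tool, called after ">>>" as a command line: name --argument value ..., lists and objects as JSON in quotes. drive_tool: Moves the arm, as the interface text tells. Its arguments: {"type":"object","properties":{"deltas":{"type":"array","items":{"type":"object","properties":{"dx":{"type":"number"},"dy":{"type":"number"},"dz":{"type":"number"},"wx":{"type":"number"},"wy":{"type":"number"},"wz":{"type":"number"}}}},"gripper":{"type":"number"}},"required":["deltas"]}

```bash
ls; mkdir -p pics
python3 - <<'E'
from station import r,cams,ticket
import cv2,numpy as np
s=r.sense();print(s, r.hold_point_z)
for n in ["scene","top","wrist"]:
    im=cams.capture(n);cv2.imwrite(f"pics/a_{n}.png",im[:,:,::-1])
    print(n,cams.camera_model(n))
E
```

```text
pics
{'time_s': 0.0, 'joints': array([ 8.74685690e+01,  2.20911564e+01,  3.80385566e-01, -3.05676892e-02,
       -6.84098586e+01, -1.48185701e+01]), 'joint_velocities': array([ 0.0376162 ,  0.06361833, -0.00410235, -0.00044031, -0.04991734,
        0.12059782]), 'effort': array([ 3.95980669e-04, -3.90673113e+01,  1.87403941e+01,  4.21971023e+00,
        1.10033032e-02, -1.87887249e-04]), 'tcp_pos': array([0.18615384, 0.59601003, 0.22145548]), 'ee_rot': array([[ 9.54442223e-01, -2.98395202e-01, -5.88578770e-04],
       [-2.98395777e-01, -9.54439955e-01, -2.08136478e-03],
       [ 5.93061707e-05,  2.16217185e-03, -9.99997661e-01]]), 'wrist_force': array([-0.56925423,  0.14795085,  0.59367572]), 'moment': array([-0.03037153,  0.01560914, -0.00973528]), 'gripper_width': 1.0031258229557245} 0.0187
scene {'intrinsics': array([[524.24795385,   0.        , 273.14047167],
       [  0.        , 524.24795385, 213.99667601],
       [  0.        ,   0.        ,   1.        ]]), 'extrinsics': array([[ 0.14638922,  0.98916704, -0.01089816, -0.09992248],
       [ 0.82548167, -0.12822104, -0.54967207
[... 501 characters left out ...]
    [ 1.79675699e-01, -2.66737725e-03, -9.83722282e-01,
         1.90567548e+00],
       [ 0.00000000e+00,  0.00000000e+00,  0.00000000e+00,
         1.00000000e+00]])}
wrist {'intrinsics': array([[314.79507289,   0.        , 281.61427865],
       [  0.        , 314.79507289, 211.03016282],
       [  0.        ,   0.        ,   1.        ]]), 'T_tool_cam': array([[ 6.30872528e-05, -9.56764111e-01, -2.90864970e-01,
         7.91912718e-02],
       [ 9.99999838e-01,  2.25030198e-04, -5.23313532e-04,
         9.52236051e-04],
       [ 5.66141009e-04, -2.90864890e-01,  9.56763970e-01,
        -1.61013169e-01],
       [ 0.00000000e+00,  0.00000000e+00,  0.00000000e+00,
         1.00000000e+00]])}
```

View pics/a_scene.png

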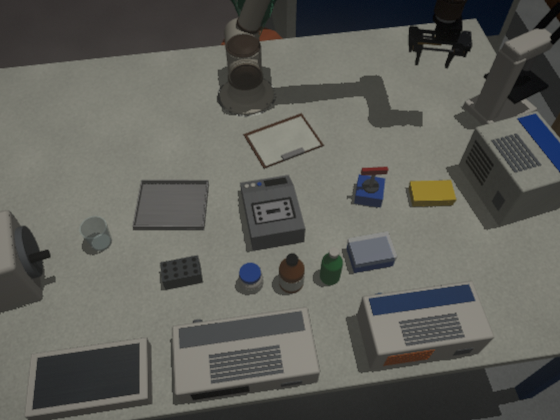

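View pics/a_top.png

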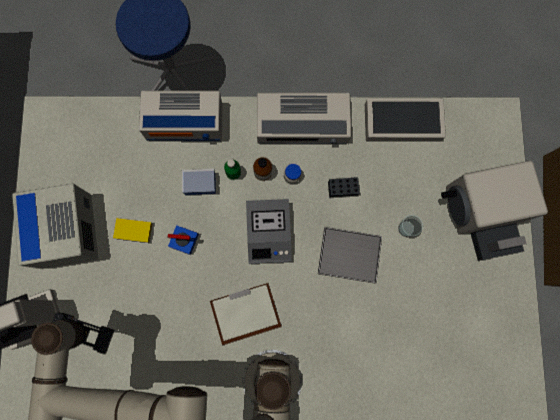

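View pics/a_wrist.png

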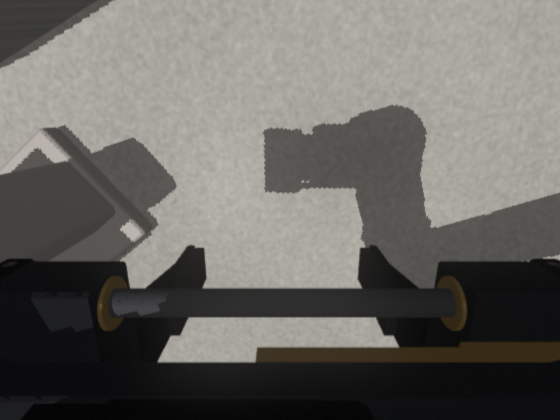

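The scene picture shows the heater at (272,212), the stand with the red bar at (371,182) and the tray at (172,205). In the top picture they are at (269,230), (183,239) and (350,255). I'll zoom in to measure them.

```bash
cat > h.py <<'E'
import cv2,numpy as np
from station import r,cams,ticket
def ray(n,px,T=None):
    m=cams.camera_model(n);K=m["intrinsics"];px=np.atleast_2d(np.float64(px))
    d=np.c_[(px-K[:2,2])/np.diag(K)[:2],np.ones(len(px))]
    if n=="wrist": C=T@m["T_tool_cam"]
    else: C=np.linalg.inv(m["extrinsics"])
    return C[:3,3],d@C[:3,:3].T
def onz(n,px,z,T=None):
    o,d=ray(n,px,T);t=(z-o[2])/d[:,2];return o+d*t[:,None]
def tool(s=None):
    s=s or r.sense();T=np.eye(4);T[:3,:3]=s["ee_rot"];T[:3,3]=s["tcp_pos"];return T
def isect(L):
    A=np.zeros((3,3));b=np.zeros(3)
    for o,d in L:
        d=d/np.linalg.norm(d);P=np.eye(3)-np.outer(d,d);A+=P;b+=P@o
    x=np.linalg.solve(A,b)
    return x,[np.linalg.norm((np.eye(3)-np.outer(d,d)/(d@d))@(x-o)) for o,d in L]
def biggest(m):
    c,_=cv2.findContours(m.astype(np.uint8),cv2.RETR_EXTERNAL,cv2.CHAIN_APPROX_NONE);return max(c,key=cv2.contourArea)
E
python3 - <<'E'
from h import *
t=cv2.imread("pics/a_top.png");s=cv2.imread("pics/a_scene.png")
def crop(im,x,y,w,h,k): return cv2.resize(im[y:y+h,x:x+w],None,fx=k,fy=k,interpolation=cv2.INTER_NEAREST)
cv2.imwrite("pics/c1.png",np.hstack([crop(t,240,190,60,80,6),crop(t,155,210,60,80,6)]))
cv2.imwrite("pics/c2.png",np.hstack([crop(s,235,165,75,90,5),crop(s,340,155,75,90,5)]))
for n,im in(("top",t),("scene",s)):
    b,g,rr=[im[:,:,i].astype(int) for i in range(3)]
    c=biggest((rr>90)&(g<50)&(b<60)&(np.indices(b.shape)[0]>60));R=cv2.minAreaRect(c);print(n,"red",R,cv2.boxPoints(R).tolist())
    c=biggest((b>rr*1.8)&(b>g*1.4)&(b>80) & (abs(np.indices(b.shape)[1]-(183 if n=="top" else 370))<25)&(abs(np.indices(b.shape)[0]-(239 if n=="top" else 188))<25));R=cv2.minAreaRect(c);print(n,"blue",R)
E
```

```text
top red ((177.98361206054688, 236.1803436279297), (20.280006408691406, 3.259286642074585), 5.194429397583008) [[167.7377166748047, 236.88526916503906], [168.0327911376953, 233.6393585205078], [188.22950744628906, 235.4754180908203], [187.93443298339844, 238.72132873535156]]
top blue ((180.45254516601562, 243.75547790527344), (22.555042266845703, 13.071671485900879), 19.983104705810547)
scene red ((374.0294189453125, 168.61767578125), (2.2831273078918457, 24.06796646118164), 87.27368927001953) [[361.95477294921875, 168.0498046875], [385.9954833984375, 166.90499877929688], [386.10406494140625, 169.185546875], [362.0633544921875, 170.33035278320312]]
scene blue ((370.0999755859375, 186.8000030517578), (26.728639602661133, 21.07178497314453), 8.130102157592773)
```

View pics/c1.png

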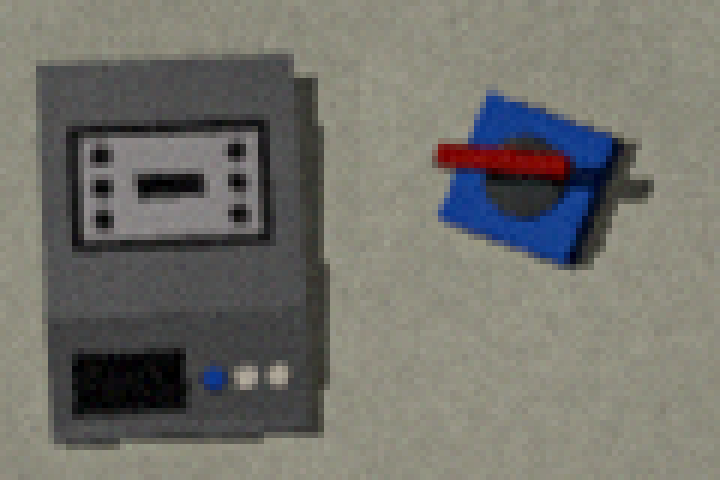

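View pics/c2.png

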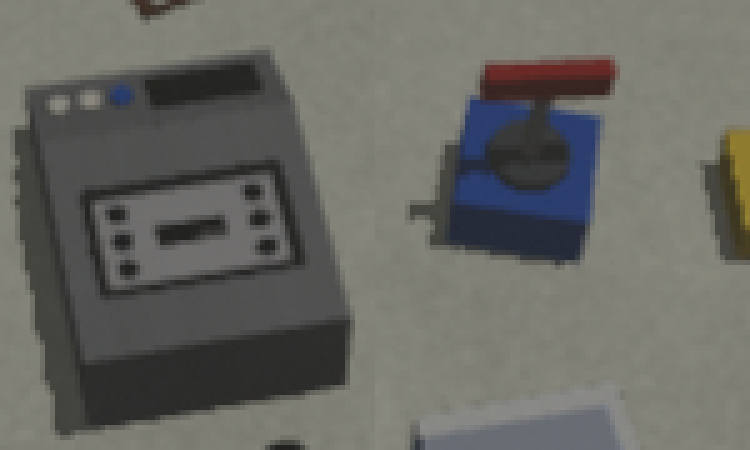

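Run:
```python
from h import *
t=cv2.imread("pics/a_top.png");s=cv2.imread("pics/a_scene.png")
for n,im,red,x0,y0 in(("top",t,None,240,190),("scene",s,None,0,0)):
    im=im.astype(int);b,g,rr=im[...,0],im[...,1],im[...,2]
    yy,xx=np.indices(b.shape)
    reg=(yy>120)
    c=biggest((rr>70)&(rr>2.2*g)&(rr>2*b)&reg&(abs(xx-(183 if n=="top" else 371))<30));R=cv2.minAreaRect(c);bp=cv2.boxPoints(R);print(n,R)
    print(onz(n,[R[0]],.137 if n=="top" else .13), onz(n,bp,.137).round(3).tolist())
# slot, lid corners in top, from crop /6
top=lambda L:[(240+x/6-.5,190+y/6-.5) for x,y in L]
print("slot top",onz("top",top([(170,186)]),.078)) 
print("block corners top",onz("top",top([(76,130),(263,125),(268,238),(84,246)]),.078).round(4))
sc=lambda L:[(235+x/5-.5,165+y/5-.5) for x,y in L]
print("slot scene",onz("scene",sc([(192,229)]),.078))
print("block corners scene",onz("scene",sc([(90,200),(276,171),(298,262),(108,292)]),.078).round(4))
tr=onz("top",[(328,229),(381,234),(372,282),(319,275)],.022);print(tr.round(3),tr.mean(0))
st=onz("top",[(155+x/6-.5,210+y/6-.5) for x,y in[(490,93),(612,135),(572,266),(443,215)]] if 0 else [(155+(x-360)/6-.5,210+y/6-.5) for x,y in[(490,93),(612,135),(572,266),(443,215)]],.045);print("stand",st.round(3),st.mean(0))
for nm,p,z in [("amber",(263,163),.15),("soap",(232,165),.15),("jar",(293,171),.075),("tipbox",(199,182),.06),("beaker",(410,226),.09),("slide",(134,230),.035),("spare",(344,187),.055)]: print(nm,onz("top",[p],z).round(3))
```

```text
top ((178.5, 236.0), (4.0, 21.0), 90.0)
[[0.51448987 0.33323615 0.137     ]] [[0.522, 0.371, 0.137], [0.522, 0.296, 0.137], [0.507, 0.296, 0.137], [0.507, 0.37, 0.137]]
scene ((374.0, 169.0), (2.0, 24.0), 90.0)
[[0.50992975 0.33662365 0.13      ]] [[0.506, 0.299, 0.137], [0.517, 0.371, 0.137], [0.524, 0.369, 0.137], [0.513, 0.298, 0.137]]
slot top [[0.58034677 0.01392686 0.078     ]]
block corners top [[ 0.6154  0.0723  0.078 ]
 [ 0.6187 -0.0437  0.078 ]
 [ 0.548  -0.0465  0.078 ]
 [ 0.5429  0.0669  0.078 ]]
slot scene [[0.57752451 0.01567624 0.078     ]]
block corners scene [[ 0.5471 -0.0423  0.078 ]
 [ 0.5433  0.0725  0.078 ]
 [ 0.6106  0.0746  0.078 ]
 [ 0.6143 -0.04    0.078 ]]
[[ 0.557 -0.215  0.022]
 [ 0.538 -0.417  0.022]
 [ 0.357 -0.376  0.022]
 [ 0.383 -0.178  0.022]] [ 0.45856641 -0.29654264  0.022     ]
stand [[0.568 0.359 0.045]
 [0.541 0.282 0.045]
 [0.459 0.305 0.045]
 [0.491 0.386 0.045]] [0.51495304 0.33282017 0.045     ]
amber [[0.781 0.032 0.15 ]]
soap [[0.773 0.145 0.15 ]]
jar [[ 0.77  -0.081  0.075]]
tipbox [[0.731 0.275 0.06 ]]
beaker [[ 0.559 -0.51   0.09 ]]
slide [[0.55  0.519 0.035]]
spare [[ 0.713 -0.275  0.055]]
```

```bash
cat >> h.py <<'E'
from scipy.spatial.transform import Rotation as Ro
def Rd(yaw):
    a=np.radians(yaw);return np.array([[np.cos(a),np.sin(a),0],[np.sin(a),-np.cos(a),0],[0,0,-1.]])
def delta(p,yaw,C=None):
    T=tool() if C is None else C
    d=T[:3,:3].T@(np.array(p)-T[:3,3]);w=Ro.from_matrix(T[:3,:3].T@Rd(yaw)).as_rotvec(degrees=True)
    print("d",d.round(4),"w",w.round(2))
E
python3 -c "
from h import *
delta([.513,.334,.21],-90)"
```

```text
d [0.3901 0.1527 0.012 ] w [ 8.000e-02 -7.000e-02  7.264e+01]
```

>>> drive_tool --deltas '[{"dx": 0.2,"dy": 0.08,"dz": -0.02,"wz": 36},{"dx": 0.2,"dy": 0.08,"dz": -0.02,"wz": 36},{"dx": 0.2,"dy": 0.08,"dz": -0.02,"wz": 36},{"dx": 0.2,"dy": 0.08,"dz": -0.02,"wz": 36},{"dx": 0.39,"dy": 0.153,"dz": 0.012,"wz": 72.64},{"dx": 0.39,"dy": 0.153,"dz": 0.012,"wz": 72.64},{"dx": 0.39,"dy": 0.153,"dz": 0.012,"wz": 72.64},{"dx": 0.39,"dy": 0.153,"dz": 0.012,"wz": 72.64},{"dx": 0.39,"dy": 0.153,"dz": 0.012,"wz": 72.64},{"dx": 0.39,"dy": 0.153,"dz": 0.012,"wz": 72.64},{"dx": 0.39,"dy": 0.153,"dz": 0.012,"wz": 72.64},{"dx": 0.39,"dy": 0.153,"dz": 0.012,"wz": 72.64},{"dx": 0.39,"dy": 0.153,"dz": 0.012,"wz": 72.64}]'

```text
schema error: expected keys dx, dy, dz, wx, wy, wz
```

Run:
```python
from h import *
s=r.sense();im=cams.capture("wrist")[:,:,::-1];cv2.imwrite("pics/w1.png",im);np.save("w1.npy",tool(s))
print(s["time_s"],s["joints"].round(1),tool(s).round(4),s["joint_velocities"].round(1))
```

```text
0.15 [ 87.5  22.1   0.4  -0.  -68.4 -14.8] [[ 9.545e-01 -2.983e-01 -4.000e-04  1.862e-01]
 [-2.983e-01 -9.545e-01 -1.700e-03  5.961e-01]
 [ 1.000e-04  1.700e-03 -1.000e+00  2.217e-01]
 [ 0.000e+00  0.000e+00  0.000e+00  1.000e+00]] [ 0.1 -0.2  0.3  0.  -0.  -0. ]
```

View pics/w1.png

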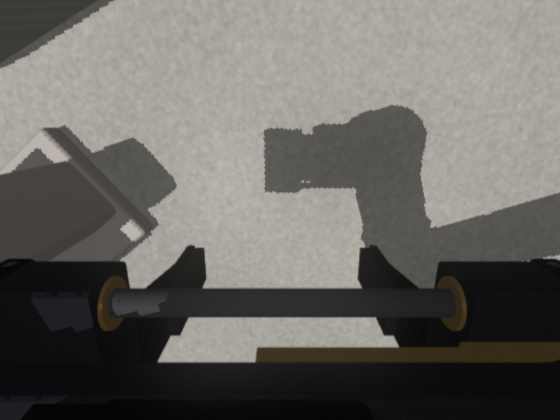

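The call was refused because every key has to be given, so the view hasn't changed.

>>> drive_tool --deltas '[{"dx": 0.2,"dy": 0.08,"dz": -0.02,"wx": 0,"wy": 0,"wz": 36},{"dx": 0.2,"dy": 0.08,"dz": -0.02,"wx": 0,"wy": 0,"wz": 36},{"dx": 0.2,"dy": 0.08,"dz": -0.02,"wx": 0,"wy": 0,"wz": 36},{"dx": 0.2,"dy": 0.08,"dz": -0.02,"wx": 0,"wy": 0,"wz": 36},{"dx": 0.39,"dy": 0.153,"dz": 0.012,"wx": 0,"wy": 0,"wz": 72.64},{"dx": 0.39,"dy": 0.153,"dz": 0.012,"wx": 0,"wy": 0,"wz": 72.64},{"dx": 0.39,"dy": 0.153,"dz": 0.012,"wx": 0,"wy": 0,"wz": 72.64},{"dx": 0.39,"dy": 0.153,"dz": 0.012,"wx": 0,"wy": 0,"wz": 72.64},{"dx": 0.39,"dy": 0.153,"dz": 0.012,"wx": 0,"wy": 0,"wz": 72.64},{"dx": 0.39,"dy": 0.153,"dz": 0.012,"wx": 0,"wy": 0,"wz": 72.64},{"dx": 0.39,"dy": 0.153,"dz": 0.012,"wx": 0,"wy": 0,"wz": 72.64},{"dx": 0.39,"dy": 0.153,"dz": 0.012,"wx": 0,"wy": 0,"wz": 72.64},{"dx": 0.39,"dy": 0.153,"dz": 0.012,"wx": 0,"wy": 0,"wz": 72.64}]'

```text
time_s: 1.5
tcp_pos: [0.5122, 0.3352, 0.2109]
ee_rot: [[0.002, -1.0, 0.0], [-1.0, -0.002, 0.001], [-0.001, -0.0, -1.0]]
wrist_force: [0.0, 0.2, 0.0]
gripper_width: 1.002
```

Run:
```python
from h import *
s=r.sense();im=cams.capture("wrist")[:,:,::-1];cv2.imwrite("pics/w2.png",im);np.save("w2.npy",tool(s))
print(s["time_s"],s["joints"].round(1),tool(s).round(4),s["joint_velocities"].round(1))
```

```text
1.5 [ 48.3  21.2  -2.5  -0.  -66.2 -48.2] [[ 2.400e-03 -1.000e+00  3.000e-04  5.122e-01]
 [-1.000e+00 -2.400e-03  5.000e-04  3.352e-01]
 [-5.000e-04 -3.000e-04 -1.000e+00  2.109e-01]
 [ 0.000e+00  0.000e+00  0.000e+00  1.000e+00]] [ 0.  -0.1 -0.   0.1  0.1 -0.1]
```

View pics/w2.png

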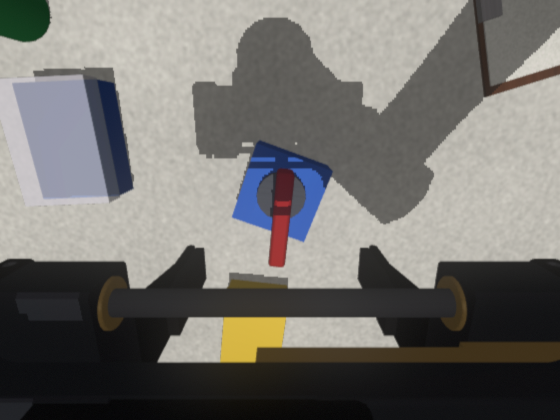

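The red bar runs from (284,170) to (277,266) with the stand below it; I'll measure its position and yaw.

```bash
python3 - <<'E'
from h import *
T=np.load("w2.npy");im=cv2.imread("pics/w2.png").astype(int);b,g,rr=im[...,0],im[...,1],im[...,2]
m=(rr>50)&(rr>2.2*g)&(rr>2*b);m[:150]=0
c=biggest(m)[:,0,:].astype(float)
# top face: per-row extents projected at z=.137
rows=np.arange(172,266,4)
for y in rows[::2]:
    xs=np.where(m[y])[0]; P=onz("wrist",[(xs[0]-.5,y),(xs[-1]+.5,y)],.137,T); print(y,xs[0],xs[-1],im[y,xs[0]:xs[-1]+1,2].tolist(),P[:,:2].round(4).tolist())
st=(b>90)&(b>2*rr)&(b>1.4*g);st[:,:200]=0
R=cv2.minAreaRect(biggest(st));print(R)
E
python3 - <<'E'
import cv2
im=cv2.imread("pics/w2.png");cv2.imwrite("pics/w2c.png",cv2.resize(im[130:280,220:345],None,fx=4,fy=4,interpolation=cv2.INTER_NEAREST))
E
```

```text
Traceback (most recent call last):
IndexError: index 0 is out of bounds for axis 0 with size 0
```

View pics/w2c.png

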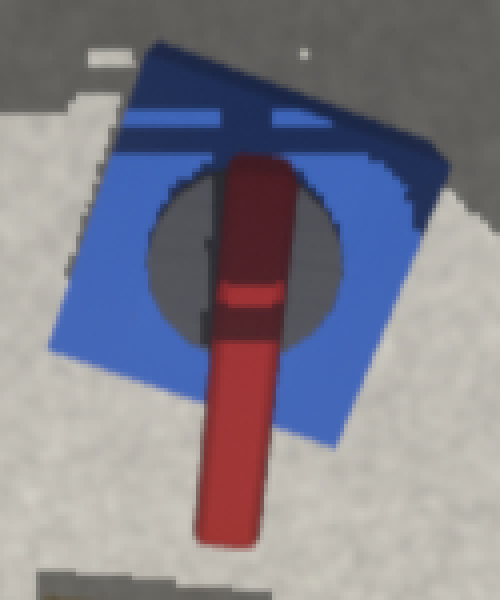

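Run:
```python
from h import *
T=np.load("w2.npy")
f=lambda L:[(220+x/4-.5,130+y/4-.5) for x,y in L]
P=onz("wrist",f([(198,540),(226,200),(259,540),(296,190),(228,547),(262,155)]),.137,T)[:,:2]
print(P.round(4).tolist())
for i in(0,2): d=P[i+1]-P[i];print(np.degrees(np.arctan2(d[1],d[0])))
print("collar",[onz("wrist",f([(246,258)]),z,T).round(4).tolist() for z in(.05,.055)])
S=onz("wrist",f([(157,40),(450,165),(336,447),(50,348)]),.045,T);print("stand",S.round(4).tolist(),S.mean(0))
```

```text
[[0.5214, 0.3721], [0.5154, 0.3011], [0.5088, 0.3721], [0.5022, 0.2992], [0.5152, 0.3737], [0.5087, 0.2926]]
-94.79585382375377
-95.19618206270583
collar [[[0.5118, 0.3339, 0.05]], [[0.5118, 0.3327, 0.055]]]
stand [[0.5345, 0.2783, 0.045], [0.4586, 0.31, 0.045], [0.4865, 0.3894, 0.045], [0.5652, 0.3605, 0.045]] [0.51120471 0.33456267 0.045     ]
```

```bash
python3 -c "
from h import *
delta([.512,.334,.106],-95)"
```

```text
d [0.0013 0.0003 0.1049] w [-0.02  0.03  5.13]
```

>>> drive_tool --deltas '[{"dx": 0.001,"dy": 0,"dz": 0.03,"wx": 0,"wy": 0,"wz": 5.1},{"dx": 0.001,"dy": 0,"dz": 0.06,"wx": 0,"wy": 0,"wz": 5.1},{"dx": 0.001,"dy": 0,"dz": 0.09,"wx": 0,"wy": 0,"wz": 5.1},{"dx": 0.001,"dy": 0,"dz": 0.105,"wx": 0,"wy": 0,"wz": 5.1},{"dx": 0.001,"dy": 0,"dz": 0.105,"wx": 0,"wy": 0,"wz": 5.1},{"dx": 0.001,"dy": 0,"dz": 0.105,"wx": 0,"wy": 0,"wz": 5.1}]'

```text
time_s: 2.15
tcp_pos: [0.5131, 0.3341, 0.1063]
ee_rot: [[-0.087, -0.996, 0.001], [-0.996, 0.087, 0.0], [-0.0, -0.001, -1.0]]
wrist_force: [-0.2, 0.7, 1.0]
gripper_width: 0.997
```

>>> drive_tool --deltas '[{"dx": 0,"dy": 0,"dz": 0,"wx": 0,"wy": 0,"wz": 0},{"dx": 0,"dy": 0,"dz": 0,"wx": 0,"wy": 0,"wz": 0},{"dx": 0,"dy": 0,"dz": 0,"wx": 0,"wy": 0,"wz": 0},{"dx": 0,"dy": 0,"dz": 0,"wx": 0,"wy": 0,"wz": 0},{"dx": 0,"dy": 0,"dz": 0,"wx": 0,"wy": 0,"wz": 0},{"dx": 0,"dy": 0,"dz": 0,"wx": 0,"wy": 0,"wz": 0},{"dx": 0,"dy": 0,"dz": 0,"wx": 0,"wy": 0,"wz": 0},{"dx": 0,"dy": 0,"dz": 0,"wx": 0,"wy": 0,"wz": 0}]' --gripper 0

```text
time_s: 2.95
tcp_pos: [0.513, 0.3332, 0.1055]
ee_rot: [[-0.089, -0.996, -0.0], [-0.996, 0.089, -0.0], [0.0, 0.0, -1.0]]
wrist_force: [0.6, 0.5, 1.1]
gripper_width: 0.352
```

>>> drive_tool --deltas '[{"dx": 0,"dy": 0,"dz": 0,"wx": 0,"wy": 0,"wz": 0},{"dx": 0,"dy": 0,"dz": 0,"wx": 0,"wy": 0,"wz": 0},{"dx": 0,"dy": 0,"dz": 0,"wx": 0,"wy": 0,"wz": 0},{"dx": 0,"dy": 0,"dz": 0,"wx": 0,"wy": 0,"wz": 0},{"dx": 0,"dy": 0,"dz": 0,"wx": 0,"wy": 0,"wz": 0},{"dx": 0,"dy": 0,"dz": 0,"wx": 0,"wy": 0,"wz": 0}]'

```text
time_s: 3.55
tcp_pos: [0.5129, 0.3332, 0.1055]
ee_rot: [[-0.089, -0.996, -0.0], [-0.996, 0.089, -0.0], [0.0, 0.0, -1.0]]
wrist_force: [-0.4, -0.5, -0.7]
gripper_width: 0.155
```

>>> drive_tool --deltas '[{"dx": 0,"dy": 0,"dz": -0.01,"wx": 0,"wy": 0,"wz": 0},{"dx": 0,"dy": 0,"dz": -0.025,"wx": 0,"wy": 0,"wz": 0},{"dx": 0,"dy": 0,"dz": -0.045,"wx": 0,"wy": 0,"wz": 0},{"dx": 0,"dy": 0,"dz": -0.075,"wx": 0,"wy": 0,"wz": 0},{"dx": 0,"dy": 0,"dz": -0.105,"wx": 0,"wy": 0,"wz": 0},{"dx": 0,"dy": 0,"dz": -0.135,"wx": 0,"wy": 0,"wz": 0},{"dx": 0,"dy": 0,"dz": -0.135,"wx": 0,"wy": 0,"wz": 0},{"dx": 0,"dy": 0,"dz": -0.135,"wx": 0,"wy": 0,"wz": 0}]'

```text
time_s: 4.35
tcp_pos: [0.5127, 0.3333, 0.2411]
ee_rot: [[-0.089, -0.996, 0.0], [-0.996, 0.089, 0.001], [-0.001, -0.0, -1.0]]
wrist_force: [0.0, 0.4, -1.3]
gripper_width: 0.16
```

```bash
python3 -c "
from h import *
delta([.58,.095,.24],-92)"
```

```text
d [ 0.2313 -0.0883  0.0008] w [-0.01  0.08 -3.1 ]
```

>>> drive_tool --deltas '[{"dx": 0.025,"dy": -0.01,"dz": 0,"wx": 0,"wy": 0,"wz": -1},{"dx": 0.06,"dy": -0.024,"dz": 0,"wx": 0,"wy": 0,"wz": -2},{"dx": 0.1,"dy": -0.038,"dz": 0,"wx": 0,"wy": 0,"wz": -3},{"dx": 0.14,"dy": -0.053,"dz": 0,"wx": 0,"wy": 0,"wz": -3},{"dx": 0.18,"dy": -0.069,"dz": 0,"wx": 0,"wy": 0,"wz": -3},{"dx": 0.215,"dy": -0.082,"dz": 0,"wx": 0,"wy": 0,"wz": -3},{"dx": 0.231,"dy": -0.088,"dz": 0,"wx": 0,"wy": 0,"wz": -3},{"dx": 0.231,"dy": -0.088,"dz": 0,"wx": 0,"wy": 0,"wz": -3},{"dx": 0.231,"dy": -0.088,"dz": 0,"wx": 0,"wy": 0,"wz": -3}]'

```text
time_s: 5.25
tcp_pos: [0.5796, 0.0954, 0.2394]
ee_rot: [[-0.037, -0.999, -0.002], [-0.999, 0.037, -0.0], [0.0, 0.002, -1.0]]
wrist_force: [0.1, -0.3, -1.6]
gripper_width: 0.159
```

Run:
```python
from h import *
s=r.sense();im=cams.capture("wrist")[:,:,::-1];cv2.imwrite("pics/w3.png",im);np.save("w3.npy",tool(s))
print(s["time_s"],s["joints"].round(1),tool(s).round(4),s["joint_velocities"].round(1))
```

```text
5.25 [ 25.1  17.8  -3.4  -0.  -68.9 -27.2] [[-3.700e-02 -9.993e-01 -2.000e-03  5.796e-01]
 [-9.993e-01  3.700e-02 -3.000e-04  9.540e-02]
 [ 3.000e-04  2.000e-03 -1.000e+00  2.394e-01]
 [ 0.000e+00  0.000e+00  0.000e+00  1.000e+00]] [ 1.3 -0.3  0.5  0.2 -0.1 -0. ]
```

View pics/w3.png

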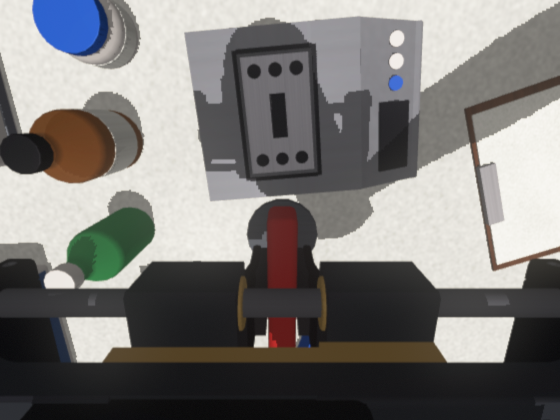

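The slot is at (278,115). The block edges run from (236,50) to (318,173), and the collar sits below the gripper at (282,232).

Run:
```python
from h import *
im=cv2.imread("pics/w3.png")
a=cv2.resize(im[35:185,225:330],None,fx=4,fy=4,interpolation=cv2.INTER_NEAREST)
a=cv2.convertScaleAbs(a,alpha=1.6);b=cv2.resize(im[190:350,235:330],None,fx=3.75,fy=3.75,interpolation=cv2.INTER_NEAREST);b=cv2.convertScaleAbs(b,alpha=1.6)
cv2.imwrite("pics/w3c.png",np.hstack([a,b[:600]]))
T=np.load("w3.npy");g=im[...,1]
m=(g<40);m[:90]=0;m[140:]=0;m[:,:262]=0;m[:,292:]=0
R=cv2.minAreaRect(biggest(m));print(R)
bp=cv2.boxPoints(R);print(onz("wrist",bp,.078,T).round(4).tolist());print("slot",onz("wrist",[R[0]],.078,T))
```

```text
((278.5, 115.0), (42.4796142578125, 13.348953247070312), 86.42366790771484)
[[0.5852, -0.005, 0.078], [0.5724, -0.0052, 0.078], [0.5711, 0.0346, 0.078], [0.5844, 0.0349, 0.078]]
slot [[0.57829266 0.01444025 0.078     ]]
```

View pics/w3c.png

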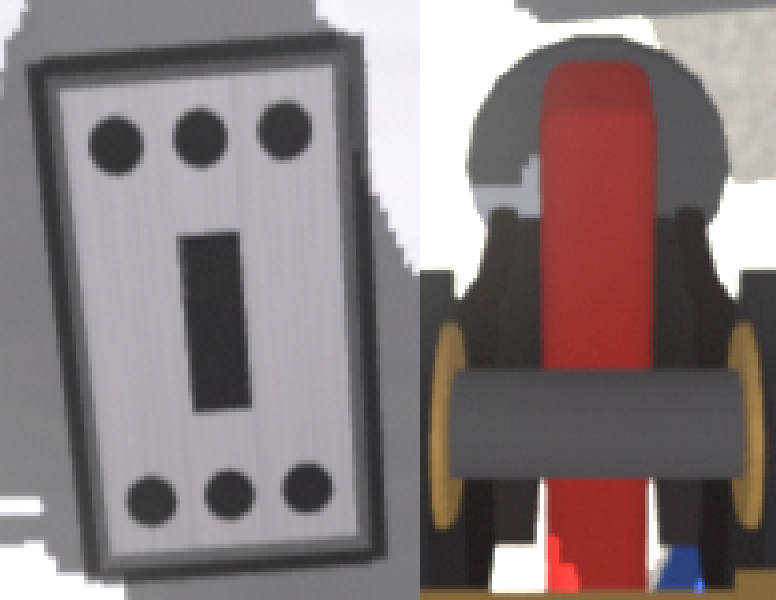

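Run:
```python
from h import *
T=np.load("w3.npy");I=np.eye(4)
def tz(px,z): o,d=ray("wrist",[px],I);d=d[0];return (o+d*(z-o[2])/d[2]).round(4)
f=lambda x,y:(235+(x-420)/3.75-.5,190+y/3.75-.5)
print("bar top edge",tz(f(598,110),-.031),tz(f(545,110),-.031),tz(f(655,110),-.031),"bottom edge",tz(f(598,62),-.007))
print("collar far",[tz(f(597,36),z) for z in(.05,.055,.061)],"L/R",tz(f(468,160),.055),tz(f(729,160),.055))
q=lambda L:[(225+x/4-.5,35+y/4-.5) for x,y in L]
D=onz("wrist",q([(116,146),(200,138),(285,130),(151,501),(229,495),(308,488)]),.078,T)[:,:2]
print(D.round(4).tolist(),D.mean(0)); v=D[3:].mean(0)-D[:3].mean(0);print(v,np.degrees(np.arctan2(v[1],v[0])))
S=onz("wrist",q([(178,234),(241,232),(252,408),(191,412)]),.078,T)[:,:2];print(S.round(4).tolist(),S.mean(0))
B=onz("wrist",q([(58,88),(332,65),(360,532),(108,555)]),.078,T)[:,:2];print("block",B.round(4).tolist(),B.mean(0))
W=onz("wrist",q([(28,65),(362,35),(386,556),(92,580)]),.080,T)[:,:2];print("well",W.round(4).tolist(),W.mean(0))
```

```text
bar top edge [ 0.0376  0.0013 -0.031 ] [ 0.0376 -0.0049 -0.031 ] [ 0.0376  0.0079 -0.031 ] bottom edge [ 0.0365  0.0013 -0.007 ]
collar far [array([0.0251, 0.0012, 0.05  ]), array([0.0238, 0.0012, 0.055 ]), array([0.0222, 0.0012, 0.061 ])] L/R [-0.0012 -0.024   0.055 ] [-0.0012  0.0269  0.055 ]
[[0.6003, -0.0261], [0.5804, -0.0271], [0.5604, -0.0281], [0.5966, 0.0575], [0.5767, 0.0567], [0.5565, 0.0556]] [0.57847087 0.01475424]
[-0.00375319  0.08367273] 92.56831692030255
[[0.5866, -0.0061], [0.5715, -0.006], [0.5701, 0.0353], [0.5854, 0.0357]] [0.57840004 0.01472536]
block [[0.613, -0.039], [0.5492, -0.0415], [0.5434, 0.0674], [0.6085, 0.0709]] [0.57849017 0.01444631]
well [[0.6193, -0.0437], [0.5424, -0.0471], [0.5369, 0.0735], [0.6128, 0.0769]] [0.57784991 0.01488561]
```

```bash
python3 -c "
from h import *
delta([.5797,.0132,.176],-87.5)"
```

```text
d [ 0.0828 -0.0031  0.0637] w [ 0.09 -0.01 -4.56]
```

>>> drive_tool --deltas '[{"dx": 0.025,"dy": -0.001,"dz": 0,"wx": 0.1,"wy": 0,"wz": -2},{"dx": 0.055,"dy": -0.002,"dz": 0,"wx": 0.1,"wy": 0,"wz": -4.5},{"dx": 0.083,"dy": -0.003,"dz": 0.01,"wx": 0.1,"wy": 0,"wz": -4.5},{"dx": 0.083,"dy": -0.003,"dz": 0.03,"wx": 0.1,"wy": 0,"wz": -4.5},{"dx": 0.083,"dy": -0.003,"dz": 0.05,"wx": 0.1,"wy": 0,"wz": -4.5},{"dx": 0.083,"dy": -0.003,"dz": 0.063,"wx": 0.1,"wy": 0,"wz": -4.5},{"dx": 0.083,"dy": -0.003,"dz": 0.063,"wx": 0.1,"wy": 0,"wz": -4.5},{"dx": 0.083,"dy": -0.003,"dz": 0.063,"wx": 0.1,"wy": 0,"wz": -4.5},{"dx": 0.083,"dy": -0.003,"dz": 0.063,"wx": 0.1,"wy": 0,"wz": -4.5}]'

```text
time_s: 6.2
tcp_pos: [0.581, 0.0129, 0.1788]
ee_rot: [[0.043, -0.999, 0.004], [-0.999, -0.043, 0.0], [-0.0, -0.004, -1.0]]
wrist_force: [-0.1, 0.1, -1.0]
gripper_width: 0.157
```

Run:
```python
from h import *
delta([.5797,.0132,.142],-87.5)
print(r.sense()["joints"].round(1))
im=cams.capture("scene")[:,:,::-1];im2=cams.capture("wrist")[:,:,::-1];
cv2.imwrite("pics/w4.png",np.hstack([cv2.resize(im[150:260,225:325],(400,440),interpolation=cv2.INTER_NEAREST),cv2.resize(im2[:330],(400,236))[:440] if 0 else cv2.copyMakeBorder(cv2.resize(im2,(400,300)),0,140,0,0,cv2.BORDER_CONSTANT)]))
```

```text
d [-0.0003  0.0014  0.0368] w [-0.24  0.01 -0.03]
[ 17.3  19.7  -9.8   0.1 -60.3 -14.8]
```

View pics/w4.png

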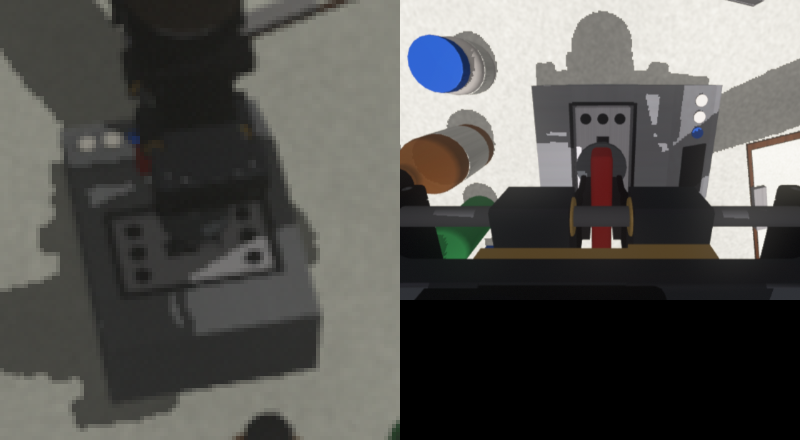

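The scene view shows the foot hanging over the block at left-panel (185,230). I'll settle and check the pose again before inserting.

>>> drive_tool --deltas '[{"dx": 0,"dy": 0.001,"dz": 0,"wx": -0.2,"wy": 0,"wz": 0},{"dx": 0,"dy": 0.001,"dz": 0,"wx": -0.2,"wy": 0,"wz": 0},{"dx": 0,"dy": 0.001,"dz": 0,"wx": -0.2,"wy": 0,"wz": 0}]'

```text
time_s: 6.6
tcp_pos: [0.5792, 0.0122, 0.1778]
ee_rot: [[0.042, -0.999, -0.001], [-0.999, -0.042, -0.0], [0.0, 0.001, -1.0]]
wrist_force: [0.8, 0.1, -1.4]
gripper_width: 0.155
```

Run:
```python
from h import *
delta([.5797,.0132,.142],-87.5)
s=r.sense();print(s["joint_velocities"].round(2))
im=cams.capture("wrist")[:,:,::-1];np.save("w5.npy",tool(s));cv2.imwrite("pics/w5.png",im)
cv2.imwrite("pics/w5c.png",cv2.convertScaleAbs(cv2.resize(im[130:250,230:335],None,fx=5,fy=5,interpolation=cv2.INTER_NEAREST),alpha=1.6))
```

```text
d [-0.001  -0.0006  0.0358] w [ 0.08 -0.   -0.09]
[-0.02  0.26 -0.03  0.11 -0.01 -0.  ]
```

View pics/w5c.png

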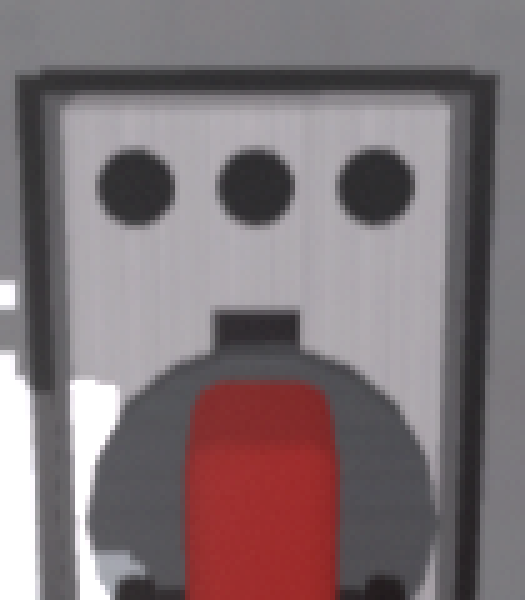

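Run:
```python
from h import *
T=np.load("w5.npy");I=np.eye(4);q=lambda x,y:(230+x/5-.5,130+y/5-.5)
def tz(px,z): o,d=ray("wrist",[px],I);d=d[0];return (o+d*(z-o[2])/d[2]).round(4)
zb=T[2,3]-.078
print("slot end",tz(q(214,311),zb),tz(q(299,311),zb),"dots",[tz(q(x,187),zb) for x in(136,257,376)])
print("bar top end",tz(q(262,445),-.031),"bot",tz(q(262,380),-.007),"collar far",[tz(q(262,348),z) for z in(.051,.061)],"LR",tz(q(88,520),.055),tz(q(438,520),.055))
```

```text
slot end [ 0.0184 -0.0068  0.0998] [0.0184 0.0077 0.0998] dots [array([ 0.0396, -0.0196,  0.0998]), array([0.0396, 0.0005, 0.0998]), array([0.0396, 0.0203, 0.0998])]
bar top end [ 0.0377  0.0013 -0.031 ] bot [ 0.0367  0.0013 -0.007 ] collar far [array([0.0248, 0.0013, 0.051 ]), array([0.0222, 0.0013, 0.061 ])] LR [-0.0023 -0.0242  0.055 ] [-0.0023  0.0272  0.055 ]
```

>>> drive_tool --deltas '[{"dx": 0,"dy": -0.0008,"dz": 0,"wx": 0,"wy": 0,"wz": 0},{"dx": 0,"dy": -0.0008,"dz": 0.004,"wx": 0,"wy": 0,"wz": 0},{"dx": 0,"dy": -0.0008,"dz": 0.008,"wx": 0,"wy": 0,"wz": 0},{"dx": 0,"dy": -0.0008,"dz": 0.012,"wx": 0,"wy": 0,"wz": 0},{"dx": 0,"dy": -0.0008,"dz": 0.016,"wx": 0,"wy": 0,"wz": 0},{"dx": 0,"dy": -0.0008,"dz": 0.018,"wx": 0,"wy": 0,"wz": 0},{"dx": 0,"dy": -0.0008,"dz": 0.018,"wx": 0,"wy": 0,"wz": 0}]'

```text
time_s: 7.35
tcp_pos: [0.5796, 0.0122, 0.159]
ee_rot: [[0.042, -0.999, -0.003], [-0.999, -0.042, -0.0], [0.0, 0.003, -1.0]]
wrist_force: [0.1, -0.5, -1.6]
gripper_width: 0.161
```

>>> drive_tool --deltas '[{"dx": 0,"dy": 0,"dz": 0.003,"wx": 0,"wy": 0,"wz": 0},{"dx": 0,"dy": 0,"dz": 0.006,"wx": 0,"wy": 0,"wz": 0},{"dx": 0,"dy": 0,"dz": 0.009,"wx": 0,"wy": 0,"wz": 0},{"dx": 0,"dy": 0,"dz": 0.012,"wx": 0,"wy": 0,"wz": 0},{"dx": 0,"dy": 0,"dz": 0.015,"wx": 0,"wy": 0,"wz": 0},{"dx": 0,"dy": 0,"dz": 0.015,"wx": 0,"wy": 0,"wz": 0}]'

```text
time_s: 7.95
tcp_pos: [0.5795, 0.0122, 0.1439]
ee_rot: [[0.042, -0.999, -0.003], [-0.999, -0.042, -0.0], [0.0, 0.003, -1.0]]
wrist_force: [-0.9, 0.5, -1.9]
gripper_width: 0.156
```

>>> drive_tool --deltas '[{"dx": 0,"dy": 0,"dz": 0.002,"wx": 0,"wy": 0,"wz": 0},{"dx": 0,"dy": 0,"dz": 0.004,"wx": 0,"wy": 0,"wz": 0},{"dx": 0,"dy": 0,"dz": 0.004,"wx": 0,"wy": 0,"wz": 0},{"dx": 0,"dy": 0,"dz": 0.004,"wx": 0,"wy": 0,"wz": 0}]'

```text
time_s: 8.35
tcp_pos: [0.5799, 0.0122, 0.1405]
ee_rot: [[0.042, -0.999, -0.002], [-0.999, -0.042, -0.0], [0.0, 0.002, -1.0]]
wrist_force: [0.1, -0.2, -1.2]
gripper_width: 0.16
```

>>> drive_tool --deltas '[{"dx": 0,"dy": 0,"dz": 0.001,"wx": 0,"wy": 0,"wz": 0},{"dx": 0,"dy": 0,"dz": 0.001,"wx": 0,"wy": 0,"wz": 0},{"dx": 0,"dy": 0,"dz": 0.001,"wx": 0,"wy": 0,"wz": 0}]'

```text
time_s: 8.65
tcp_pos: [0.5798, 0.0123, 0.1396]
ee_rot: [[0.042, -0.999, -0.002], [-0.999, -0.042, -0.0], [0.0, 0.002, -1.0]]
wrist_force: [0.0, 0.5, -1.3]
gripper_width: 0.156
```

>>> drive_tool --deltas '[{"dx": 0,"dy": 0.0003,"dz": 0,"wx": 0,"wy": 0,"wz": 8},{"dx": -0.0001,"dy": 0.0005,"dz": 0,"wx": 0,"wy": 0,"wz": 16},{"dx": -0.0002,"dy": 0.0007,"dz": 0,"wx": 0,"wy": 0,"wz": 24},{"dx": -0.0003,"dy": 0.001,"dz": 0,"wx": 0,"wy": 0,"wz": 32},{"dx": -0.0004,"dy": 0.0012,"dz": 0,"wx": 0,"wy": 0,"wz": 40},{"dx": -0.0006,"dy": 0.0013,"dz": 0,"wx": 0,"wy": 0,"wz": 48},{"dx": -0.0006,"dy": 0.0013,"dz": 0,"wx": 0,"wy": 0,"wz": 48},{"dx": -0.0006,"dy": 0.0013,"dz": 0,"wx": 0,"wy": 0,"wz": 48}]'

```text
time_s: 9.45
tcp_pos: [0.5786, 0.0128, 0.1396]
ee_rot: [[-0.712, -0.702, -0.002], [-0.702, 0.712, -0.0], [0.001, 0.001, -1.0]]
wrist_force: [-0.3, 0.0, -1.2]
gripper_width: 0.16
```

Run:
```python
from h import *
s=r.sense();print(s["wrist_force"].round(2),s["moment"].round(3),s["joints"].round(1),s["tcp_pos"].round(4))
```

```text
[-0.31  0.02 -1.22] [ 0.102 -0.121 -0.022] [ 17.3  21.7 -12.8  -0.  -55.5 -62.7] [0.5786 0.0128 0.1396]
```

>>> drive_tool --deltas '[{"dx": 0,"dy": 0.0003,"dz": 0,"wx": 0,"wy": 0,"wz": 8},{"dx": -0.0001,"dy": 0.0005,"dz": 0,"wx": 0,"wy": 0,"wz": 16},{"dx": -0.0002,"dy": 0.0007,"dz": 0,"wx": 0,"wy": 0,"wz": 24},{"dx": -0.0003,"dy": 0.001,"dz": 0,"wx": 0,"wy": 0,"wz": 32},{"dx": -0.0004,"dy": 0.0011,"dz": 0,"wx": 0,"wy": 0,"wz": 36},{"dx": -0.0004,"dy": 0.0012,"dz": 0,"wx": 0,"wy": 0,"wz": 40},{"dx": -0.0004,"dy": 0.0012,"dz": 0,"wx": 0,"wy": 0,"wz": 40},{"dx": -0.0004,"dy": 0.0012,"dz": 0,"wx": 0,"wy": 0,"wz": 40}]'

```text
time_s: 10.25
tcp_pos: [0.578, 0.0139, 0.1396]
ee_rot: [[-0.997, -0.08, -0.002], [-0.08, 0.997, -0.0], [0.002, -0.0, -1.0]]
wrist_force: [-0.2, -0.5, -1.4]
gripper_width: 0.159
```

Run:
```python
from h import *
s=r.sense();print(s["wrist_force"].round(2),s["moment"].round(3),s["joints"].round(1),s["tcp_pos"].round(4))
im=cams.capture("wrist")[:,:,::-1];cv2.imwrite("pics/w6.png",im)
```

```text
[-0.22 -0.45 -1.45] [ 0.129 -0.142  0.016] [  17.4   21.7  -12.9   -0.   -55.5 -102.8] [0.578  0.0139 0.1396]
```

View pics/w6.png

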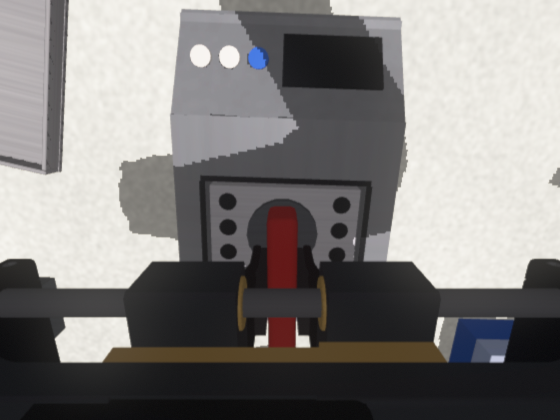

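The wrist view shows the bar turned across the block, with the collar at (282,232) sitting on its top. Next I push to the stop and start a slow lift.

>>> drive_tool --deltas '[{"dx": 0,"dy": 0,"dz": 0,"wx": 0,"wy": 0,"wz": 2},{"dx": 0,"dy": 0,"dz": 0,"wx": 0,"wy": 0,"wz": 2},{"dx": 0,"dy": 0,"dz": -0.002,"wx": 0,"wy": 0,"wz": 2},{"dx": 0,"dy": 0,"dz": -0.004,"wx": 0,"wy": 0,"wz": 2},{"dx": 0,"dy": 0,"dz": -0.006,"wx": 0,"wy": 0,"wz": 2},{"dx": 0,"dy": 0,"dz": -0.008,"wx": 0,"wy": 0,"wz": 2},{"dx": 0,"dy": 0,"dz": -0.01,"wx": 0,"wy": 0,"wz": 2},{"dx": 0,"dy": 0,"dz": -0.01,"wx": 0,"wy": 0,"wz": 2}]'

```text
time_s: 11.1
tcp_pos: [0.5781, 0.014, 0.1497]
ee_rot: [[-0.999, -0.042, -0.001], [-0.042, 0.999, -0.0], [0.001, 0.0, -1.0]]
wrist_force: [0.5, -0.2, -6.5]
gripper_width: 0.158
```

Run:
```python
from h import *
s=r.sense();print(s["wrist_force"].round(2),s["moment"].round(3),s["joints"].round(1),s["tcp_pos"].round(4))
```

```text
[ 0.45 -0.22 -6.54] [ 0.106 -0.206 -0.017] [  17.4   21.1  -12.1   -0.   -56.8 -105. ] [0.5781 0.014  0.1497]
```

The force rose by about 5 N, so the block is hanging. I'll keep going straight up.

>>> drive_tool --deltas '[{"dx": 0,"dy": 0,"dz": -0.004,"wx": 0,"wy": 0,"wz": 0},{"dx": 0,"dy": 0,"dz": -0.01,"wx": 0,"wy": 0,"wz": 0},{"dx": 0,"dy": 0,"dz": -0.016,"wx": 0,"wy": 0,"wz": 0},{"dx": 0,"dy": 0,"dz": -0.022,"wx": 0,"wy": 0,"wz": 0},{"dx": 0,"dy": 0,"dz": -0.028,"wx": 0,"wy": 0,"wz": 0},{"dx": 0,"dy": 0,"dz": -0.034,"wx": 0,"wy": 0,"wz": 0},{"dx": 0,"dy": 0,"dz": -0.04,"wx": 0,"wy": 0,"wz": 0},{"dx": 0,"dy": 0,"dz": -0.046,"wx": 0,"wy": 0,"wz": 0},{"dx": 0,"dy": 0,"dz": -0.052,"wx": 0,"wy": 0,"wz": 0},{"dx": 0,"dy": 0,"dz": -0.058,"wx": 0,"wy": 0,"wz": 0},{"dx": 0,"dy": 0,"dz": -0.065,"wx": 0,"wy": 0,"wz": 0},{"dx": 0,"dy": 0,"dz": -0.075,"wx": 0,"wy": 0,"wz": 0},{"dx": 0,"dy": 0,"dz": -0.085,"wx": 0,"wy": 0,"wz": 0},{"dx": 0,"dy": 0,"dz": -0.09,"wx": 0,"wy": 0,"wz": 0},{"dx": 0,"dy": 0,"dz": -0.09,"wx": 0,"wy": 0,"wz": 0},{"dx": 0,"dy": 0,"dz": -0.09,"wx": 0,"wy": 0,"wz": 0}]'

```text
time_s: 12.7
tcp_pos: [0.5779, 0.014, 0.2393]
ee_rot: [[-0.999, -0.042, -0.002], [-0.042, 0.999, 0.0], [0.002, 0.0, -1.0]]
wrist_force: [-1.3, 0.4, -6.5]
gripper_width: 0.159
```

Run:
```python
from h import *
s=r.sense();print(s["wrist_force"].round(2),s["moment"].round(3),s["joints"].round(1),s["tcp_pos"].round(4));np.save("w7.npy",tool(s))
im=cams.capture("wrist")[:,:,::-1];cv2.imwrite("pics/w7.png",im)
im=cams.capture("scene")[:,:,::-1];cv2.imwrite("pics/s7.png",im)
t=cams.capture("top")[:,:,::-1];cv2.imwrite("pics/t7.png",t)
cv2.imwrite("pics/s7c.png",np.hstack([cv2.resize(im[110:270,120:330],(630,480))[:, :440],cv2.resize(t[205:305,300:400],(360,360))[:480] if 0 else cv2.copyMakeBorder(cv2.resize(t[215:295,310:390],(360,360)),0,120,0,0,cv2.BORDER_CONSTANT)]))
```

```text
[-1.33  0.44 -6.5 ] [ 0.041 -0.087  0.03 ] [  17.4   16.9   -4.7   -0.   -68.5 -105. ] [0.5779 0.014  0.2393]
```

View pics/w7.png

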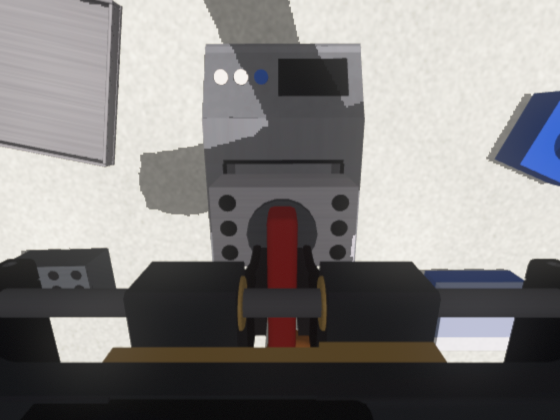

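View pics/s7c.png

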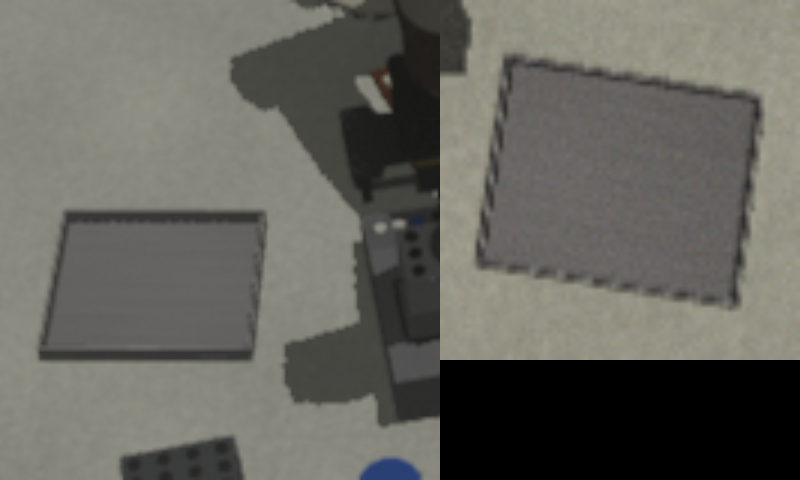

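The block is clear of the deck, with its top in view at (285,215) in the wrist picture. The tray is empty, with its corners visible in the right panel.

Run:
```python
from h import *
px=[(310+(x-440)/4.5-.5,215+y/4.5-.5) for x,y in [(509,57),(762,95),(736,305),(478,263)]]
t=onz("top",px,.022);print(t.round(3).tolist(),t.mean(0))
ps=[(120+x/3-.5,110+y/3-.5) for x,y in [(65,211),(266,211),(253,352),(40,352)]]
s=onz("scene",ps,.022);print(s.round(3).tolist(),s.mean(0))
c=(t.mean(0)+s.mean(0))/2;print(c)
delta([c[0],c[1],.2393],-177.6)
```

```text
[[0.564, -0.203, 0.022], [0.532, -0.417, 0.022], [0.356, -0.388, 0.022], [0.39, -0.174, 0.022]] [ 0.46044213 -0.2956528   0.022     ]
[[0.356, -0.388, 0.022], [0.39, -0.171, 0.022], [0.568, -0.198, 0.022], [0.535, -0.415, 0.022]] [ 0.46207399 -0.29293105  0.022     ]
[ 0.46125806 -0.29429193  0.022     ]
d [ 1.294e-01 -3.030e-01  1.000e-04] w [-0.01 -0.18  0.01]
```

>>> drive_tool --deltas '[{"dx": 0.001,"dy": -0.003,"dz": 0,"wx": 0,"wy": 0,"wz": 0},{"dx": 0.004,"dy": -0.009,"dz": 0,"wx": 0,"wy": 0,"wz": 0},{"dx": 0.008,"dy": -0.018,"dz": 0,"wx": 0,"wy": 0,"wz": 0},{"dx": 0.013,"dy": -0.03,"dz": 0,"wx": 0,"wy": 0,"wz": 0},{"dx": 0.019,"dy": -0.045,"dz": 0,"wx": 0,"wy": 0,"wz": 0},{"dx": 0.027,"dy": -0.063,"dz": 0,"wx": 0,"wy": 0,"wz": 0},{"dx": 0.035,"dy": -0.083,"dz": 0,"wx": 0,"wy": 0,"wz": 0},{"dx": 0.044,"dy": -0.103,"dz": 0,"wx": 0,"wy": 0,"wz": 0},{"dx": 0.053,"dy": -0.124,"dz": 0,"wx": 0,"wy": 0,"wz": 0},{"dx": 0.062,"dy": -0.145,"dz": 0,"wx": 0,"wy": 0,"wz": 0},{"dx": 0.071,"dy": -0.166,"dz": 0,"wx": 0,"wy": 0,"wz": 0},{"dx": 0.08,"dy": -0.187,"dz": 0,"wx": 0,"wy": 0,"wz": 0},{"dx": 0.089,"dy": -0.208,"dz": 0,"wx": 0,"wy": 0,"wz": 0},{"dx": 0.097,"dy": -0.228,"dz": 0,"wx": 0,"wy": 0,"wz": 0},{"dx": 0.105,"dy": -0.247,"dz": 0,"wx": 0,"wy": 0,"wz": 0},{"dx": 0.113,"dy": -0.264,"dz": 0,"wx": 0,"wy": 0,"wz": 0},{"dx": 0.119,"dy": -0.279,"dz": 0,"wx": 0,"wy": 0,"wz": 0},{"dx": 0.124,"dy": -0.291,"dz": 0,"wx": 0,"wy": 0,"wz": 0},{"dx": 0.128,"dy": -0.299,"dz": 0,"wx": 0,"wy": 0,"wz": 0},{"dx": 0.129,"dy": -0.303,"dz": 0,"wx": 0,"wy": 0,"wz": 0}]'

```text
time_s: 14.85
tcp_pos: [0.4612, -0.2951, 0.2398]
ee_rot: [[-0.999, -0.041, -0.002], [-0.041, 0.999, -0.0], [0.002, -0.0, -1.0]]
wrist_force: [0.4, -0.1, -6.0]
gripper_width: 0.156
```

>>> drive_tool --deltas '[{"dx": 0,"dy": 0,"dz": 0.0,"wx": 0,"wy": 0,"wz": 0},{"dx": 0,"dy": 0,"dz": 0.0,"wx": 0,"wy": 0,"wz": 0},{"dx": 0,"dy": 0,"dz": 0.0,"wx": 0,"wy": 0,"wz": 0}]'

```text
time_s: 15.15
tcp_pos: [0.4623, -0.2937, 0.2398]
ee_rot: [[-0.999, -0.043, -0.002], [-0.043, 0.999, 0.0], [0.002, 0.0, -1.0]]
wrist_force: [0.6, 0.5, -7.3]
gripper_width: 0.157
```

Run:
```python
from h import *
s=r.sense();print(s["time_s"],s["wrist_force"].round(2),s["moment"].round(3),s["joints"].round(1),tool(s).round(4))
im=cams.capture("wrist")[:,:,::-1];cv2.imwrite("pics/w8.png",im)
```

```text
15.15 [ 0.63  0.5  -7.25] [ 0.093 -0.138 -0.004] [-15.5  13.8  -8.9   0.  -67.4 -72.1] [[-9.991e-01 -4.290e-02 -1.700e-03  4.623e-01]
 [-4.290e-02  9.991e-01  0.000e+00 -2.937e-01]
 [ 1.700e-03  1.000e-04 -1.000e+00  2.398e-01]
 [ 0.000e+00  0.000e+00  0.000e+00  1.000e+00]]
```

View pics/w8.png

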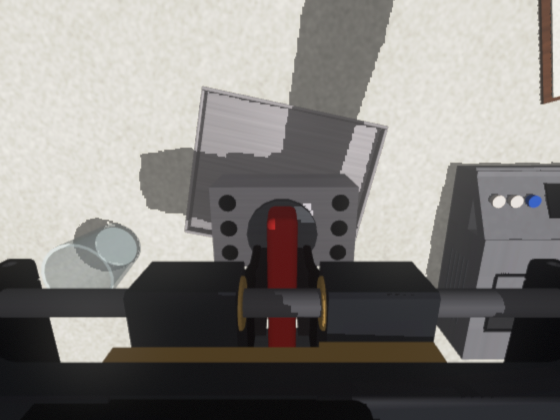

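The block hangs level over the tray, with tray corners at (203,90) and (384,127). Lowering.

>>> drive_tool --deltas '[{"dx": 0,"dy": 0,"dz": 0.005,"wx": 0,"wy": 0,"wz": 0},{"dx": 0,"dy": 0,"dz": 0.015,"wx": 0,"wy": 0,"wz": 0},{"dx": 0,"dy": 0,"dz": 0.03,"wx": 0,"wy": 0,"wz": 0},{"dx": 0,"dy": 0,"dz": 0.045,"wx": 0,"wy": 0,"wz": 0},{"dx": 0,"dy": 0,"dz": 0.06,"wx": 0,"wy": 0,"wz": 0},{"dx": 0,"dy": 0,"dz": 0.072,"wx": 0,"wy": 0,"wz": 0},{"dx": 0,"dy": 0,"dz": 0.082,"wx": 0,"wy": 0,"wz": 0},{"dx": 0,"dy": 0,"dz": 0.09,"wx": 0,"wy": 0,"wz": 0},{"dx": 0,"dy": 0,"dz": 0.096,"wx": 0,"wy": 0,"wz": 0},{"dx": 0,"dy": 0,"dz": 0.101,"wx": 0,"wy": 0,"wz": 0},{"dx": 0,"dy": 0,"dz": 0.105,"wx": 0,"wy": 0,"wz": 0},{"dx": 0,"dy": 0,"dz": 0.108,"wx": 0,"wy": 0,"wz": 0},{"dx": 0,"dy": 0,"dz": 0.108,"wx": 0,"wy": 0,"wz": 0},{"dx": 0,"dy": 0,"dz": 0.108,"wx": 0,"wy": 0,"wz": 0}]'

```text
time_s: 16.6
tcp_pos: [0.462, -0.2943, 0.132]
ee_rot: [[-0.999, -0.042, -0.001], [-0.042, 0.999, -0.0], [0.001, -0.0, -1.0]]
wrist_force: [0.2, 0.1, -5.4]
gripper_width: 0.154
```

>>> drive_tool --deltas '[{"dx": 0,"dy": 0,"dz": 0.001,"wx": 0,"wy": 0,"wz": 0},{"dx": 0,"dy": 0,"dz": 0.002,"wx": 0,"wy": 0,"wz": 0},{"dx": 0,"dy": 0,"dz": 0.003,"wx": 0,"wy": 0,"wz": 0},{"dx": 0,"dy": 0,"dz": 0.004,"wx": 0,"wy": 0,"wz": 0},{"dx": 0,"dy": 0,"dz": 0.005,"wx": 0,"wy": 0,"wz": 0},{"dx": 0,"dy": 0,"dz": 0.005,"wx": 0,"wy": 0,"wz": 0},{"dx": 0,"dy": 0,"dz": 0.005,"wx": 0,"wy": 0,"wz": 0}]'

```text
time_s: 17.3
tcp_pos: [0.4618, -0.2942, 0.1268]
ee_rot: [[-0.999, -0.042, -0.002], [-0.042, 0.999, -0.0], [0.002, -0.0, -1.0]]
wrist_force: [0.4, -0.1, -6.7]
gripper_width: 0.155
```

>>> drive_tool --deltas '[{"dx": 0,"dy": 0,"dz": 0.001,"wx": 0,"wy": 0,"wz": 0},{"dx": 0,"dy": 0,"dz": 0.002,"wx": 0,"wy": 0,"wz": 0},{"dx": 0,"dy": 0,"dz": 0.003,"wx": 0,"wy": 0,"wz": 0},{"dx": 0,"dy": 0,"dz": 0.004,"wx": 0,"wy": 0,"wz": 0},{"dx": 0,"dy": 0,"dz": 0.004,"wx": 0,"wy": 0,"wz": 0},{"dx": 0,"dy": 0,"dz": 0.004,"wx": 0,"wy": 0,"wz": 0}]'

```text
time_s: 17.9
tcp_pos: [0.4618, -0.2942, 0.1227]
ee_rot: [[-0.999, -0.042, -0.002], [-0.042, 0.999, -0.0], [0.002, -0.0, -1.0]]
wrist_force: [-0.1, -0.1, -5.6]
gripper_width: 0.158
```

>>> drive_tool --deltas '[{"dx": 0,"dy": 0,"dz": 0.001,"wx": 0,"wy": 0,"wz": 0},{"dx": 0,"dy": 0,"dz": 0.001,"wx": 0,"wy": 0,"wz": 0},{"dx": 0,"dy": 0,"dz": 0.001,"wx": 0,"wy": 0,"wz": 0}]'

```text
time_s: 18.2
tcp_pos: [0.4622, -0.2945, 0.1225]
ee_rot: [[-0.999, -0.042, -0.001], [-0.042, 0.999, -0.001], [0.001, -0.001, -1.0]]
wrist_force: [-0.9, -0.2, -2.5]
gripper_width: 0.161
```

>>> drive_tool --deltas '[{"dx": 0,"dy": 0,"dz": 0.001,"wx": 0,"wy": 0,"wz": 0},{"dx": 0,"dy": 0,"dz": 0.001,"wx": 0,"wy": 0,"wz": 0},{"dx": 0,"dy": 0,"dz": 0.001,"wx": 0,"wy": 0,"wz": 0}]'

```text
time_s: 18.5
tcp_pos: [0.4621, -0.2944, 0.1211]
ee_rot: [[-0.999, -0.042, -0.001], [-0.042, 0.999, -0.001], [0.001, -0.0, -1.0]]
wrist_force: [-0.3, 0.5, -1.5]
gripper_width: 0.156
```

>>> drive_tool --deltas '[{"dx": 0,"dy": 0,"dz": 0.0007,"wx": 0,"wy": 0,"wz": 0},{"dx": 0,"dy": 0,"dz": 0.0014,"wx": 0,"wy": 0,"wz": 0},{"dx": 0,"dy": 0,"dz": 0.0014,"wx": 0,"wy": 0,"wz": 0},{"dx": 0,"dy": 0,"dz": 0.0014,"wx": 0,"wy": 0,"wz": 0}]'

```text
time_s: 18.9
tcp_pos: [0.462, -0.2943, 0.1195]
ee_rot: [[-0.999, -0.042, -0.001], [-0.042, 0.999, -0.0], [0.001, -0.0, -1.0]]
wrist_force: [-0.2, -0.4, -0.5]
gripper_width: 0.162
```

>>> drive_tool --deltas '[{"dx": 0,"dy": 0,"dz": 0,"wx": 0,"wy": 0,"wz": 0},{"dx": 0,"dy": 0,"dz": 0,"wx": 0,"wy": 0,"wz": 0},{"dx": 0,"dy": 0,"dz": 0,"wx": 0,"wy": 0,"wz": 0},{"dx": 0,"dy": 0,"dz": 0,"wx": 0,"wy": 0,"wz": 0},{"dx": 0,"dy": 0,"dz": 0,"wx": 0,"wy": 0,"wz": 0},{"dx": 0,"dy": 0,"dz": 0,"wx": 0,"wy": 0,"wz": 0},{"dx": 0,"dy": 0,"dz": 0,"wx": 0,"wy": 0,"wz": 0},{"dx": 0,"dy": 0,"dz": 0,"wx": 0,"wy": 0,"wz": 0}]' --gripper 0.6

```text
time_s: 19.7
tcp_pos: [0.4618, -0.2942, 0.1194]
ee_rot: [[-0.999, -0.042, -0.002], [-0.042, 0.999, -0.0], [0.002, -0.0, -1.0]]
wrist_force: [0.6, -0.2, 0.6]
gripper_width: 0.6
```

Run:
```python
from h import *
s=r.sense();print(s["gripper_width"],s["wrist_force"].round(2))
im=cams.capture("wrist")[:,:,::-1];cv2.imwrite("pics/w9.png",im)
```

```text
0.5998126181853304 [ 0.62 -0.19  0.57]
```

View pics/w9.png

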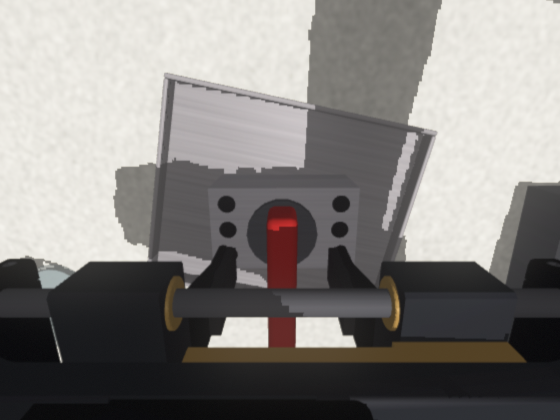

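The gripper is open, and the block sits inside the tray rim with the lifter upright (collar at (282,233)). I'll retreat straight up.

>>> drive_tool --deltas '[{"dx": 0,"dy": 0,"dz": -0.01,"wx": 0,"wy": 0,"wz": 0},{"dx": 0,"dy": 0,"dz": -0.03,"wx": 0,"wy": 0,"wz": 0},{"dx": 0,"dy": 0,"dz": -0.06,"wx": 0,"wy": 0,"wz": 0},{"dx": 0,"dy": 0,"dz": -0.1,"wx": 0,"wy": 0,"wz": 0},{"dx": 0,"dy": 0,"dz": -0.14,"wx": 0,"wy": 0,"wz": 0},{"dx": 0,"dy": 0,"dz": -0.14,"wx": 0,"wy": 0,"wz": 0},{"dx": 0,"dy": 0,"dz": -0.14,"wx": 0,"wy": 0,"wz": 0}]'

```text
time_s: 20.45
tcp_pos: [0.4624, -0.2942, 0.2611]
ee_rot: [[-0.999, -0.042, 0.002], [-0.042, 0.999, -0.001], [-0.002, -0.001, -1.0]]
wrist_force: [-0.3, 0.4, 0.3]
gripper_width: 0.6
```

Run:
```python
from h import *
s=r.sense();print(s["tcp_pos"].round(4),s["wrist_force"].round(2));np.save("w10.npy",tool(s))
im=cams.capture("wrist")[:,:,::-1];cv2.imwrite("pics/w10.png",im)
s=cams.capture("scene")[:,:,::-1];cv2.imwrite("pics/s10.png",s)
```

```text
[ 0.4624 -0.2942  0.2611] [-0.26  0.4   0.33]
```

View pics/w10.png

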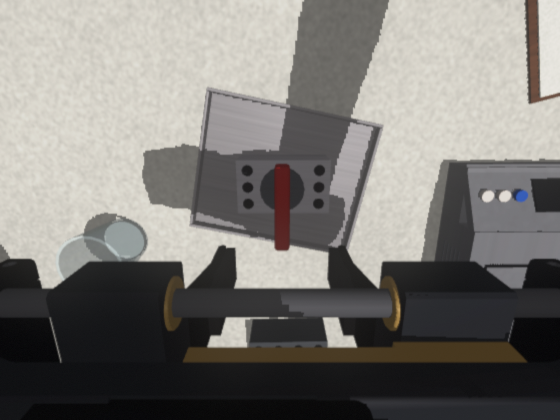

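View pics/s10.png

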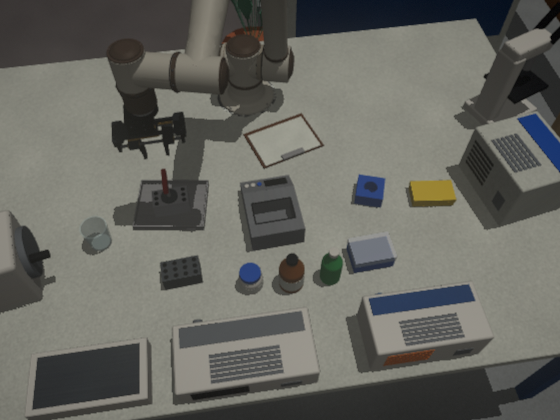

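The block lies in the tray around (283,187) in the wrist picture, with the lifter upright. The scene view shows every bystander in place. One quick numeric check, then I hand in.

Run:
```python
from h import *
T=np.load("w10.npy")
D=onz("wrist",[(247,170.5),(246.5,187),(248,204),(319.5,170.5),(319,187),(318.5,204)],.059,T);print("hole",D.mean(0).round(4))
for z in (.06,.068): print("collar",onz("wrist",[(282.5,189)],z,T).round(4))
v=D[3:].mean(0)-D[:3].mean(0);print("pitch y dots",np.linalg.norm(v),"yaw",np.degrees(np.arctan2(v[1],v[0])))
a,b=onz("wrist",[(282.5,166),(282,247)],.151,T);d=b-a;print("bar yaw",np.degrees(np.arctan2(d[1],d[0])),np.linalg.norm(d))
h=D.mean(0)[:2]-np.array([.4613,-.2943]);y=np.radians(-8.7);R=np.array([[np.cos(y),-np.sin(y)],[np.sin(y),np.cos(y)]]);print("in tray",R.T@h)
A=cv2.imread("pics/a_scene.png");B=cv2.imread("pics/s10.png");d=cv2.absdiff(A,B).max(2)
for n,(x,y) in dict(beaker=(96,234),spare=(181,271),jar=(250,277),amber=(291,272),soap=(332,266),tip=(371,252),slide=(432,193)).items(): print(n,(d[y-18:y+19,x-20:x+21]>40).sum())
print(r.sense()["time_s"]); ticket.finish_job()
```

```text
hole [ 0.4627 -0.293   0.059 ]
collar [[ 0.4645 -0.2937  0.06  ]]
collar [[ 0.4627 -0.2937  0.068 ]]
pitch y dots 0.0846670574637119 yaw 92.41631334741136
bar yaw 2.105766858981225 0.07571787545057727
in tray [0.00120871 0.00146088]
beaker 25
spare 0
jar 0
amber 0
soap 0
tip 0
slide 0
20.55
the job is handed in; nothing more can be done
```

I took the lifter from its stand, put its foot into the block's slot and turned it about 90° clockwise. I then drew the block straight up out of the well, carried it over the tray, set it down slowly, let go and moved clear. The job was handed in at about 20.6 s of the 58 s allowed; no verdict was reported.

**Last checks:**
- **Block position:** the block's hole is about 1–2 mm from the tray's centre.
- **Flatness:** I did not measure the tilt. The block looks flat in the final wrist picture, and the force fell from about 6 N to the lifter's own weight when it touched down.
- **Lifter:** its collar is within about 1–2 mm of the hole's axis, and its bar is about 90° from the slot.
- **Bystanders:** comparing scene pictures from before and after, six of the seven show no change. The beaker area shows 25 changed pixels, which I took for a lighting or reflection change. The beaker looks to be in the same place, but I did not measure its position.
- **Disagreements:** the wrist camera read about 1 mm off sideways, and I cancelled this by measuring the lifter and slot in the same view. One move call was refused because of missing keys, and nothing moved.

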